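# Rack the spacers and hang the clamp on the swivel hook

## Robot

A 6-joint arm with a two-finger parallel gripper is mounted at the origin on the work surface. World frame = base frame: x ahead of the robot, y to its left, z up, the work surface at z = 0. Lengths are in mm, angles in rad, forces in N, time in s.
With the tool pointing down it reaches from about 325 to 875 mm from the base axis. Payload 4.4 kg.
Tool frame: the origin (TCP) lies on the centre line of the jaws, within the pads' length; the fingertips stand ahead of it and the grasp point (between the pads) lies 6 mm ahead of it (ctrl.tcp_to_tips is the z of the fingertips in the tool frame, in mm); z points along the fingers, y is the line along which they close (so a half turn about z gives the same grasp; the last joint's range is limited). The gripper opens to 85 mm and grips with 20 to 120 N. Pads are 22 mm wide; open, the fingers measure 114 mm over their backs; the gripper's body (76 mm by 85 mm) begins 54 mm behind the grasp point. The pads swing forward as they close: fully open they stand 13 mm farther back than shut.
Start: joints at [-1.294, 0.207, 1.542, -0, 1.393, -0.15], TCP at [238.015, -523.427, 256.282] pointing down, gripper open.
Joint ranges: [-2.73, 2.73], [-0.86, 2.22], [0.23, 2.46], [-1.11, 4.25], [0.08, 2.63], [-2.82, 2.82]. Speed limits (rad/s): [2.79, 2.79, 3.14, 3.14, 3.14, 3.14].

## Interface

Orientations are given as a 3x3 rotation matrix whose columns are the frame's x, y, z axes.
In Python, from plant import ctrl, sensors, optics gives the robot as it stands. Calls block until the motion is done:
- ctrl.move_ptp(position, orientation): joint-space move of the TCP to a pose.
- ctrl.move_l(position, rot=None, vel=150, threshold=None): straight line of the TCP; rot=None keeps the orientation; vel is the mean speed in mm/s. With threshold (N) it stops when the force on the tool has changed by that much, and returns True; else False.
- ctrl.set_joints(angles): joint-space move.
- ctrl.gripper_to(opening, force=None): finger opening in mm; force is the grip in N (None keeps the last); returns when the fingers have stopped.
- ctrl.hold(seconds).
- ctrl.solve_ik(position, orientation): joint angles nearest the present ones, or None.
- sensors.read_state(): the state.
- optics.grab_frame(name): name is "scene" or "top" or "wrist"; returns (picture, depth): 384x512x3 uint8, red, green, blue; 384x512 float32, mm along the optical axis (not along the pixel's ray), 0 where there is no reading.
- optics.camera_params(name): a dict with "mtx" (3x3 intrinsics, pixels), "k1" (the pictures are not rectified: a ray, as slopes to the right and down, at radius r is drawn at 1 + k1 r^2 times it, then the intrinsics apply), "R" (3x3) and "t" (3): a world point X has camera coordinates R X + t; the wrist camera has in their place "T_tool_cam" (4x4, takes a point from camera to tool coordinates, whose origin is the TCP and whose axes are the flange's). Camera axes: x right, y down, z forward; pixel columns grow to the right and rows downward; lengths in mm; the calibration is good to about 2 mm. A picture is of the moment at which its call begins: read the wrist's pose just before it. camera_params takes no time and is no camera call.
A pose or a line that the arm cannot do raises ctrl.MotionError and nothing moves.
- ctrl.finish_job(): hands the job in; it is judged then, once.
The state is a dict: "t": time; "q": joint angles; "qvel": joint speeds; "tau": joint torques, N m; "eef_pos": TCP position; "eef_rot": TCP orientation; "force": force on the tool from outside, world axes, zero at the start; "wrist_torque": the same for the moment, N m; "grip_width": finger opening in mm; "grasp_force": force on a finger pad.
Only numpy, scipy, OpenCV 4.12 (cv2) and the standard library are available. Lean on these libraries where they do the work, as an engineer would, in place of code of your own. Each camera call takes 0.05 s, during which the arm holds its last target. There are 200 camera calls.

## Task

Put the test fixtures away on the stand. First swing the swivel hook away from the spindle until it points along the pink stripe on the base plate; then thread the large aluminium spacer and after it the small brass spacer onto the spindle, each lying flat; last, hang the pink clamp by its window on the hook, leaving the hook pointing along the stripe and the bottle, screwdriver and blue sample box where they are.

Things in the scene. Friction and masses are not known exactly. Their poses are not given: they have to be found in the camera images.
- stand: Stand fixed to the bench: aluminium base plate 12 mm thick, x -50..50, y -57..178 mm in its own frame. Origin at table level on the axis of the steel post (18 mm diameter). The 10 mm wide pink stripe on the plate runs from the post along the stand's own -x to the plate's edge. The spindle stands at the stand's own y = +120 mm. Its yaw varies.
- turret (a joint): Swivel hook on top of the post, turning about the post's vertical axis, rad. 0: hook points along the pink stripe (stand's -x); positive is clockwise from above: +1.57 points over the spindle (stand's +y). Range -0.7..2.7. It turns against friction (0.06 N m, under 1 N at the hook) and stays where it is left. Black hub 32 mm diameter, 111 to 139 mm above the table, nothing above it.
- hook_saddle (a point): Point on the axis of the hook's bar where the clamp hangs, 77 mm from the post axis, 125 mm above the table; its own -x points out along the hook. The bar is level steel, 8 mm diameter; it runs to 105 mm from the post axis and ends in an upturned tip (also 8 mm thick) whose top is 16 mm above the bar axis. A shoulder of 18 mm diameter sits 48 to 52 mm from the post axis.
- spindle_foot (a point): Foot of the spindle's axis on the top of the base plate, 12 mm above the table. The spindle is a steel pin of 12 mm diameter, 60 mm high, its last 8 mm tapering to a 4 mm end.
- spindle_tip (a point): Top of the spindle, on its axis, 72 mm above the table.
- large_spacer: Aluminium ring, 54 mm outside, 18 mm bore, 18 mm thick, 0.07 to 0.14 kg, lying flat on the table. Origin on its axis at its underside.
- small_spacer: Brass ring, 40 mm outside, 18 mm bore, 18 mm thick, 0.1 to 0.2 kg, lying flat on the table. Origin on its axis at its underside.
- clamp: Specimen clamp standing upright, 98 mm tall, 0.18 to 0.35 kg; origin at the centre of its underside, z up. Jaw block 34 (x) x 36 (y) x 28 mm high with a low black knob on each y side (to y = +-28, z 9..23 mm); above it a window open along x; on top a pink head 14 (x) x 36 (y) mm, z 72..98 mm, to be gripped across its y faces. Same after a half turn about z.
- clamp_eye (a point): Point on the clamp's centre line in its window, 67.4 mm above its underside; on the axis of the hook's bar when the clamp hangs. The window is 26 mm wide (y), between 5 mm side legs flush with the head, and goes from z = 28 mm to an inverted V roof, apex at z = 72 mm, 64.5 mm at the legs.
- bottle: Amber bottle with white cap, 40 mm diameter, 90 mm tall; origin at the centre of its underside. Leave alone.
- screwdriver: Red-handled screwdriver lying on the table along its own x, about 200 mm long and under 35 mm high; leave alone.
- sample_box: Blue open box 90 x 70 x 30 mm; origin under its centre. Leave alone.
Things that resemble listed ones, but are neither listed nor needed, are in the scene too. Several things have the shape of the small_spacer; the one meant has the colours described above.

How it is judged (in metres and radians):
On the way, in this order (a step that is already met when the one before it is completed fails the run):
1. the hook points along the pink stripe (within 0.22 rad) and stands still (value of joint turret between -0.22 and 0.22 rad and velocity of joint turret between -0.1 and 0.1 rad/s), for 0.2 s.
2. the large spacer lies flat on the base plate, on the spindle, released (horizontal distance between large_spacer and spindle_foot below 0.006 m and z of large_spacer in the frame of stand between 0.009 and 0.015 m and angle between large_spacer's own z axis and vertical below 0.1 rad and linear speed of large_spacer below 0.03 m/s and contact force between the fingers and large_spacer below 0.1 N), for 0.2 s.
3. the small spacer lies flat on the large one, on the spindle, released (all of step 2 and horizontal distance between small_spacer and spindle_foot below 0.006 m and z of small_spacer in the frame of stand between 0.027 and 0.033 m and angle between small_spacer's own z axis and vertical below 0.1 rad and linear speed of small_spacer below 0.03 m/s and contact force between the fingers and small_spacer below 0.1 N), for 0.2 s.
4. the clamp hangs at rest on the hook, released (all of step 1 and distance between clamp_eye and hook_saddle below 0.024 m and z of clamp_eye in the frame of hook_saddle between -0.006 and 0.006 m and y of clamp_eye in the frame of hook_saddle between -0.008 and 0.008 m and angle between clamp's own z axis and vertical below 0.2 rad and linear speed of clamp below 0.03 m/s and angular speed of clamp below 0.5 rad/s and contact force between the fingers and clamp below 0.1 N), for 0.2 s.
At the end, for the whole second after the job is handed in: Hook along the stripe within 0.22 rad; large spacer flat on the plate, small one flat on it (3 mm), within 6 mm of the spindle axis; clamp hanging by its V roof on the bar: eye within 24 mm of the saddle, 8 mm sideways, 6 mm in height, tilt under 0.2 rad; all released and at rest (all of step 3 and all of step 4); the robot touches nothing.
It fails at once if the bottle is shifted more than 30 mm (distance of bottle from where it was at the start of the episode above 0.03 m).
It fails at once if the screwdriver is shifted more than 30 mm (distance of screwdriver from where it was at the start of the episode above 0.03 m).
It fails at once if the sample box is shifted more than 30 mm (distance of sample_box from where it was at the start of the episode above 0.03 m).
It also fails if it takes over 72 s, if anything falls off the work surface, if the arm or the gripper's body presses on something with over 40 N, if the wrist force passes 120 N, or if a joint passes its speed limit or range.

## Working session

There is one attempt and no reset: what is moved stays moved. The work goes in short steps, each a Python script; the robot and the scene stay as the last script left them, time stands still between calls to the robot, and variables do not carry over. Pictures are saved under pics/ and viewed, at most 10 in all, crops included, and the job is handed in when it is done.

```bash
ls; mkdir -p pics
cat > h.py <<'E'
import numpy as np, cv2
from plant import ctrl, sensors, optics
def grab(name):
    s=sensors.read_state(); im,d=optics.grab_frame(name); p=optics.camera_params(name)
    if 'T_tool_cam' in p:
        T=np.eye(4); T[:3,:3]=s['eef_rot']; T[:3,3]=s['eef_pos']; T=T@np.array(p['T_tool_cam'])
    else:
        T=np.eye(4); R=np.array(p['R']); T[:3,:3]=R.T; T[:3,3]=-R.T@np.array(p['t'])
    return im,d,dict(K=np.array(p['mtx']),k1=p['k1'],T=T)
def rays(uv,c):
    uv=np.asarray(uv,float).reshape(-1,1,2)
    n=cv2.undistortPoints(uv,c['K'],np.array([c['k1'],0,0,0.]),None,None,None,(3,50,1e-10)) if 0 else cv2.undistortPoints(uv,c['K'],np.array([c['k1'],0,0,0.]))
    n=n.reshape(-1,2); return np.c_[n,np.ones(len(n))]
def atz(uv,c,z):
    r=rays(uv,c)@c['T'][:3,:3].T; o=c['T'][:3,3]
    return o+r*((z-o[2])/r[:,2])[:,None]
def cloud(d,c):
    h,w=d.shape; v,u=np.mgrid[:h,:w]
    P=rays(np.c_[u.ravel(),v.ravel()],c)*d.reshape(-1,1)
    return (P@c['T'][:3,:3].T+c['T'][:3,3]).reshape(h,w,3)
def save(n,im,box=None,s=1):
    if box: im=im[box[1]:box[3],box[0]:box[2]]
    cv2.imwrite('pics/'+n,cv2.resize(im[:,:,::-1],None,fx=s,fy=s,interpolation=cv2.INTER_CUBIC))
def down(a): # tool pointing down, y (closing) axis along world angle a
    y=np.array([np.cos(a),np.sin(a),0]); z=np.array([0,0,-1.]); return np.c_[np.cross(y,z),y,z]
E
python3 - <<'E'
from h import *
for n in('scene','top'):
    im,d,c=grab(n); np.savez('/tmp/'+n+'.npz',im=im,d=d,**c); save(n+'0.png',im,s=1.5)
    print(n,c['T'].round(2).tolist(),c['K'].tolist(),c['k1'])
s=sensors.read_state();print(ctrl.tcp_to_tips,s)
E
```

```text
pics
scene [[0.49, 0.71, -0.5, 1058.48], [0.87, -0.39, 0.29, -286.5], [0.01, -0.58, -0.81, 879.89], [0.0, 0.0, 0.0, 1.0]] [[364.9621134749215, 0.0, 257.19385326818923], [0.0, 364.9621134749215, 190.11153965344502], [0.0, 0.0, 1.0]] -0.028020354883132075
top [[0.02, -0.99, 0.11, 426.2], [-1.0, -0.03, -0.01, -13.73], [0.02, -0.11, -0.99, 1558.48], [0.0, 0.0, 0.0, 1.0]] [[497.72812589390634, 0.0, 250.840410211719], [0.0, 497.72812589390634, 198.64421618482007], [0.0, 0.0, 1.0]] -0.14568074789869995
25.0 {'t': 0.1, 'q': array([-1.29448317e+00,  2.07355439e-01,  1.54283467e+00,  1.90210882e-05,
        1.39353682e+00, -1.50503452e-01]), 'qvel': array([-6.11211955e-05, -2.12533315e-03, -2.66630738e-03, -6.93425488e-04,
       -4.18306041e-04,  6.07655405e-04]), 'tau': array([-3.93154723e-04, -3.84096444e+01, -2.92548931e+01, -3.73694847e-04,
        4.85554789e-03, -9.26487985e-06]), 'eef_pos': array([ 237.84899805, -522.78560293,  255.21893463]), 'eef_rot': array([[ 9.10289697e-01,  4.13971434e-01, -5.64239212e-04],
       [ 4.13971680e-01, -9.10287433e-01,  2.05842288e-03],
       [ 3.38508407e-04, -2.10734019e-03, -9.99997722e-01]]), 'force': array([-0.06868708,  0.16775272, -0.39410634]), 'wrist_torque': array([-0.00445077,  0.0421257 , -0.0211648 ]), 'grasp_force': 0.0, 'grip_width': 85.74328672675817}
```

View pics/scene0.png

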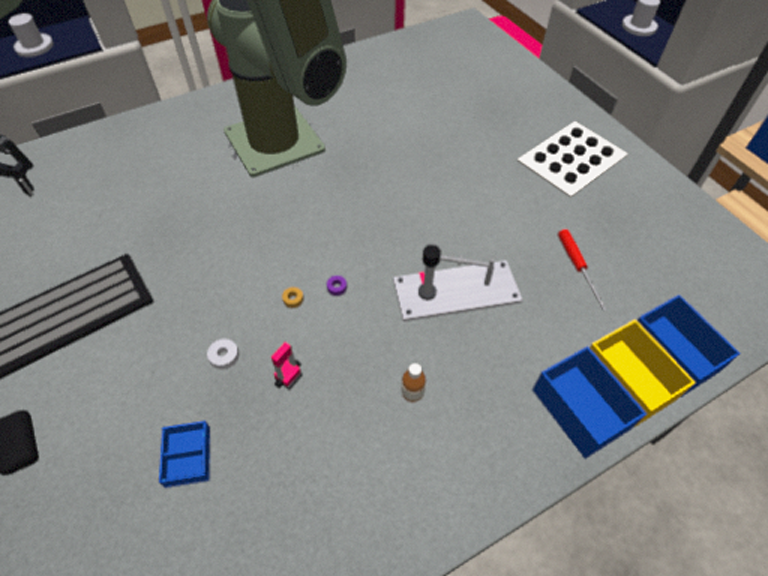

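View pics/top0.png

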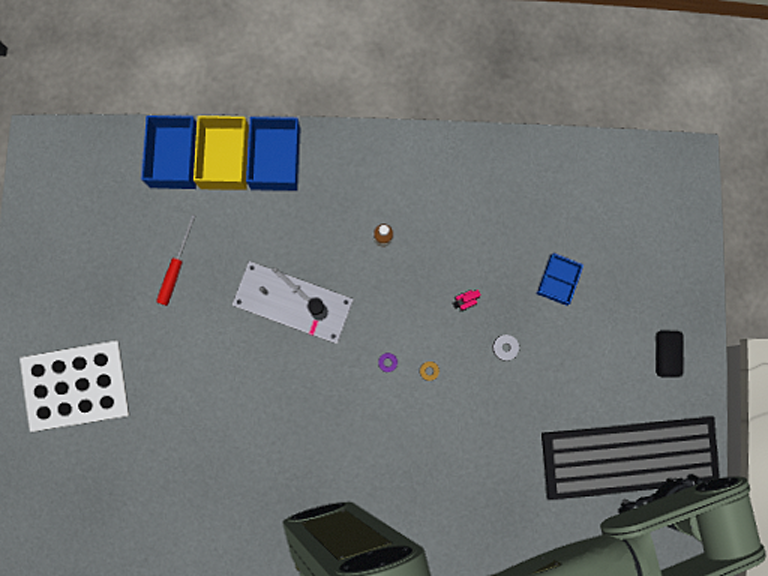

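The top view (×1.5 pixels) shows:
- the plate, with corners at (248,262), (353,297), (337,343) and (233,305)
- the hub at (317,308) and the stripe at (313,328), on the robot's side
- the spindle at (264,290), with the hook pointing past it to (275,268)
- the brass ring at (430,371), with a purple decoy at (388,362)
- the aluminium ring at (506,347) and the clamp at (467,299)
- the bottle at (384,231)

Next I compute coarse positions.

Run:
```python
from h import *
z=np.load('/tmp/top.npz'); c=dict(K=z['K'],k1=z['k1'],T=z['T'])
for n,uv,h in [('c1',(248,262),12),('c2',(353,297),12),('c3',(337,343),12),('c4',(233,305),12),('hub',(317,306),139),('spTip',(263,289),72),('hooktip',(275,268),125),('brass',(430,371),18),('alu',(506,347),18),('clamp',(470,298),98),('bottle',(384,230),90),('sd',(165,300),15),('sd2',(195,215),5),('box',(560,279),30)]:
    print(n,atz(np.array(uv)/1.5,c,h)[0].round(0))
```

```text
c1 [670. 237.  12.]
c2 [602.  14.  12.]
c3 [505.  44.  12.]
c4 [579. 264.  12.]
hub [569.  80. 139.]
spTip [607. 194.  72.]
hooktip [642. 165. 125.]
brass [ 452. -149.   18.]
alu [ 505. -307.   18.]
clamp [ 597. -219.   98.]
bottle [730. -46.  90.]
sd [585. 408.  15.]
sd2 [770. 357.   5.]
box [ 650. -418.   30.]
```

Run:
```python
from h import *
print(np.array(optics.camera_params('wrist')['T_tool_cam']).round(2).tolist(), optics.camera_params('wrist')['mtx'][0])
ims=[]
for i,(p,a) in enumerate([((500,-230,330),np.pi/2),((570,110,330),np.pi/2)]):
    q=ctrl.solve_ik(p,down(a)); q2=ctrl.solve_ik(p,down(a+np.pi)); print(q,q2)
    R=down(a) if q is not None and (q2 is None or abs(q[5])<abs(q2[5])) else down(a+np.pi)
    ctrl.move_ptp(p,R); ctrl.hold(.3)
    im,d,c=grab('wrist'); np.savez(f'/tmp/w{i}.npz',im=im,d=d,**c); save(f'w{i}.png',im,s=1.5); print(c['T'].round(2).tolist())
print(sensors.read_state()['t'])
```

```text
[[-0.0, -0.96, -0.27, 67.34], [1.0, -0.0, -0.0, 0.09], [-0.0, -0.27, 0.96, -117.88], [0.0, 0.0, 0.0, 1.0]] [310.57394216   0.         252.09412827]
[-5.88410025e-01  1.06058010e-01  1.50502092e+00 -4.44089210e-16
  1.53051372e+00 -2.15920635e+00] [-5.88410025e-01  1.06058010e-01  1.50502092e+00 -4.44089210e-16
  1.53051372e+00  9.82386302e-01]
[[-0.0, -0.96, -0.27, 567.16], [-1.0, 0.0, 0.0, -231.03], [-0.0, 0.27, -0.96, 447.67], [0.0, 0.0, 0.0, 1.0]]
[ 4.15994278e-02  1.71703905e-01  1.43103794e+00 -4.44089210e-16
  1.53885081e+00 -1.52919690e+00] [ 4.15994278e-02  1.71703905e-01  1.43103794e+00 -4.44089210e-16
  1.53885081e+00  1.61239575e+00]
[[0.0, 0.96, 0.27, 501.69], [1.0, -0.0, -0.0, 109.49], [-0.0, 0.27, -0.96, 447.88], [0.0, 0.0, 0.0, 1.0]]
4.4333
```

View pics/w0.png

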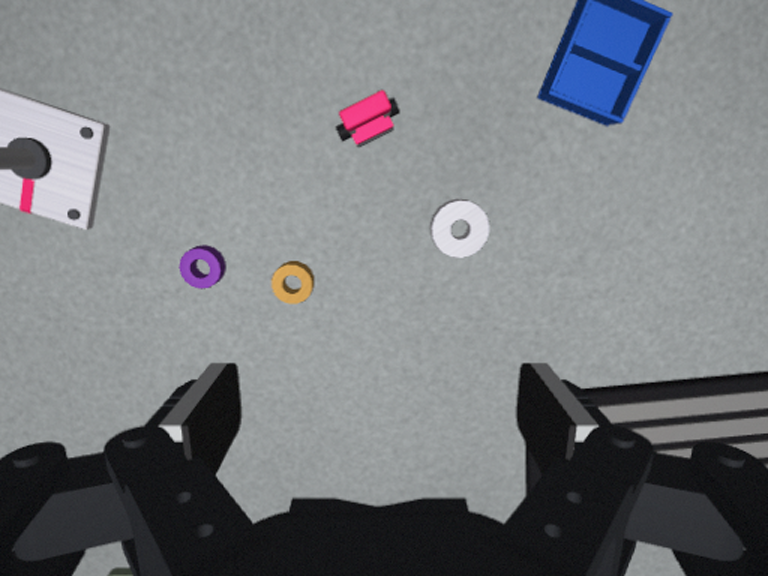

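View pics/w1.png

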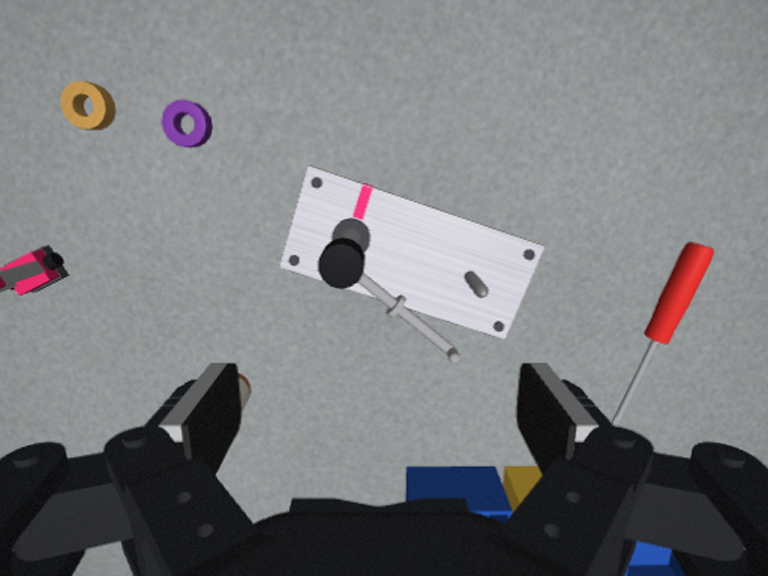

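w0 shows the alu ring at (460,229), the brass ring at (293,282) and the clamp head at (366,109), turned slightly. w1 shows the hub at (342,262), the spindle tip at about (484,294), the hook tip at (455,355) and the plate corners at (309,166), (543,246), (504,338) and (281,267). I'll refine these with depth and the calibration.

Run:
```python
from h import *
def L(n):
    z=np.load(f'/tmp/{n}.npz'); return z['im'],z['d'],dict(K=z['K'],k1=z['k1'],T=z['T'])
im,d,c=L('w0'); P=cloud(d,c)
def seg(u,v,r,lo,hi,h):
    m=np.zeros(d.shape,np.uint8); cv2.circle(m,(int(u/1.5),int(v/1.5)),r,1,-1)
    m=(m>0)&(P[...,2]>lo)&(P[...,2]<hi)
    vv,uu=np.nonzero(m); W=atz(np.c_[uu,vv],c,h)[:,:2].astype(np.float32)
    return W,P[m]
for n,u,v in(('alu',460,229),('brass',293,282)):
    W,p=seg(u,v,26,12,24,18); e=cv2.minEnclosingCircle(W); print(n,len(W),W.mean(0),e,np.median(p[:,2]))
W,p=seg(366,109,26,85,110,98); print('clamp',len(W),cv2.minAreaRect(W),np.median(p[:,2]))
im,d,c=L('w1'); P=cloud(d,c)
W,p=seg(342,262,22,128,150,139); print('hub',len(W),W.mean(0),cv2.minEnclosingCircle(W),np.median(p[:,2]))
C=atz(np.array([(309,166),(543,246),(504,338),(281,267)])/1.5,c,12); print(C.round(1))
C=C[:,:2]; ey=(C[1]-C[0]+C[2]-C[3]);print('lens',[np.linalg.norm(C[i]-C[i-1]) for i in range(4)]);a=np.arctan2(ey[1],ey[0]);ey=np.array([np.cos(a),np.sin(a)]);ex=np.array([ey[1],-ey[0]])
o=C.mean(0)-ey*60.5
print('stand',o,'ang y',a,'spindle',o+120*ey,'stripe dir',np.degrees(np.arctan2(-ex[1],-ex[0])))
print('tip',atz(np.array([(484,294)])/1.5,c,72),'foot',atz(np.array([(470,275)])/1.5,c,12),'hook',atz(np.array([(455,355),])/1.5,c,135),atz(np.array([(396,306)])/1.5,c,125))
```

```text
alu 1055 [ 507.09882 -306.59567] ((506.70745849609375, -306.6009521484375), 26.986358642578125) 18.14273100340074
brass 494 [ 455.15036 -148.65936] ((454.8885192871094, -149.00308227539062), 20.165435791015625) 17.969718801608252
clamp 502 ((601.952880859375, -221.9083251953125), (14.823986053466797, 35.845699310302734), 25.150583267211914) 98.06485493090113
hub 796 [569.88226   84.753654] ((571.3924560546875, 86.57817077636719), 18.527862548828125) 139.14822016597032
[[506.3  46.9  12. ]
 [579.7 265.7  12. ]
 [672.9 235.3  12. ]
 [599.9  16.3  12. ]]
lens [np.float64(98.47192030347624), np.float64(230.7855271753014), np.float64(97.9646252750898), np.float64(230.86606054766256)]
stand [570.51120384  83.6505874 ] ang y 1.248178035053867 spindle [608.55730641 197.459612  ] stripe dir 161.51533348951872
tip [[609.75497161 198.30068348  72.        ]] foot [[607.95373304 197.83423591  12.        ]] hook [[637.68640712 165.13072298 135.        ]] [[603.5258556  122.35249394 125.        ]]
```

```bash
cat >> h.py <<'E'
O=np.array([570.5,84.2]); AY=1.248; SPN=np.array([608.7,197.7])
E
python3 - <<'E'
from h import *
def tips():
    im,d,c=grab('wrist'); P=cloud(d,c); s=sensors.read_state()
    Q=(P-s['eef_pos'])@s['eef_rot']
    m=(d>0)&(abs(Q[...,0])<12)&(Q[...,2]<40)&(abs(Q[...,1])<60)
    print('w',s['grip_width'],'attr',ctrl.tcp_to_tips,'ztip',np.percentile(Q[m][:,2],[90,99,100]).round(1))
tips(); ctrl.gripper_to(54); tips(); ctrl.gripper_to(36);tips(); ctrl.gripper_to(0); tips()
def arc(th,z,r=78):
    t=np.radians(th); return [*(O+r*np.array([np.cos(t),np.sin(t)])),z],down(t)
ctrl.move_ptp(*arc(20,230))
p,R=arc(20,138); print('hit',ctrl.move_l(p,R,vel=200,threshold=15))
for th in (38,56,74,92,110,128): ctrl.move_l(*arc(th,138),vel=110)
ctrl.move_l(*arc(142,138),vel=60); ctrl.move_l(*arc(150.5,138),vel=35); ctrl.hold(.2)
p,R=arc(138,138); ctrl.move_l(p,R,vel=60); p[2]=300; ctrl.move_l(p,R,vel=250)
im,d,c=grab('top'); save('top1.png',im,(140,160,260,250),4)
s=sensors.read_state(); print(s['t'],s['force'],s['q'])
E
```

```text
w 85.22736972066458 attr 25.0 ztip [-4.3  8.5 12.6]
w 54.12594029213953 attr 25.0 ztip [-5.9 14.9 21.7]
w 35.9159770742074 attr 25.0 ztip [-7.7 16.3 23.9]
w -0.47053716310819693 attr 25.0 ztip [-12.9  14.5  21.2]
hit False
12.7583 [-1.39862366  0.59439919 -1.07603019] [ 9.65974147e-02  8.08356585e-02  1.59843692e+00 -5.88869144e-05
  1.46678074e+00 -2.31195414e+00]
```

View pics/top1.png

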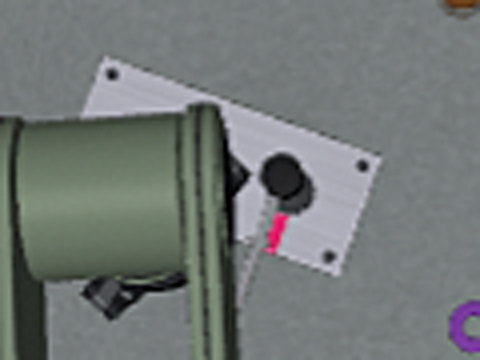

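The hook in the crop runs from (285,175) to about (240,290), along the pink stripe, with the gripper partly covering it. I'll check the angle from depth once the arm is clear, then remeasure and grasp the aluminium ring.

```bash
cat >> h.py <<'E'
def hookang():
    im,d,c=grab('top'); P=cloud(d,c); Q=P[...,:2]-O; r=np.hypot(*np.moveaxis(Q,-1,0))
    m=(d>0)&(P[...,2]>115)&(P[...,2]<145)&(r>25)&(r<115)
    q=Q[m]; a=np.unwrap(np.arctan2(q[:,1],q[:,0])%(2*np.pi)); return m.sum(),np.degrees(np.median(a)),r[m].max()
def ring(xy,r):
    im,d,c=grab('wrist'); P=cloud(d,c)
    m=(d>0)&(P[...,2]>13)&(P[...,2]<23)&(np.hypot(P[...,0]-xy[0],P[...,1]-xy[1])<r+10)
    v,u=np.nonzero(m); W=atz(np.c_[u,v],c,18)[:,:2].astype(np.float32)
    return cv2.minEnclosingCircle(W),len(W)
def pick(xy,r,dia,z):
    R=down(0)
    ctrl.move_ptp([xy[0],xy[1]-60,200],R); ctrl.hold(.25)
    (e,rad),n=ring(xy,r); print('ring',e,rad,n)
    assert abs(rad-r)<2.5
    ctrl.gripper_to(min(85,dia+22))
    ctrl.move_ptp([*e,70],R); print('hit',ctrl.move_l([*e,z],vel=120,threshold=15))
    ctrl.gripper_to(dia-6,force=50); s=sensors.read_state(); print('grip',s['grip_width'],s['grasp_force'],s['eef_pos'])
    ctrl.move_l([*e,200],vel=250); return e
E
python3 - <<'E'
from h import *
R=down(0)
ctrl.gripper_to(80)
e=pick((506.8,-306.6),27,54,25.5)
print('hook',hookang())
ctrl.move_ptp([SPN[0],SPN[1]-95,240],R); ctrl.hold(.3)
im,d,c=grab('wrist'); np.savez('/tmp/w2.npz',im=im,d=d,**c); save('w2.png',im,s=1.5); P=cloud(d,c)
for lo in(40,60,66):
    m=(d>0)&(P[...,2]>lo)&(P[...,2]<76)&(np.hypot(P[...,0]-SPN[0],P[...,1]-SPN[1])<14); print(lo,m.sum(),P[m].mean(0) if m.any() else 0)
s=sensors.read_state(); print(s['t'],s['grip_width'],s['grasp_force'],s['eef_pos'])
E
```

```text
ring (506.4981384277344, -306.3896484375) 26.829689025878906 2313
hit False
grip 52.71969396620605 51.45731270313263 [ 507.69942343 -307.49142733   27.60928817]
hook (np.int64(88), np.float64(161.397639541411), np.float64(108.32065840112257))
40 169 [609.24812664 196.52023553  66.04709148]
60 150 [609.3141696  197.02620529  68.03101925]
66 114 [609.10193197 197.17087498  69.07544728]
20.175 52.31555484991994 52.455876767635345 [608.80306706 102.02802961 239.97445147]
```

View pics/w2.png

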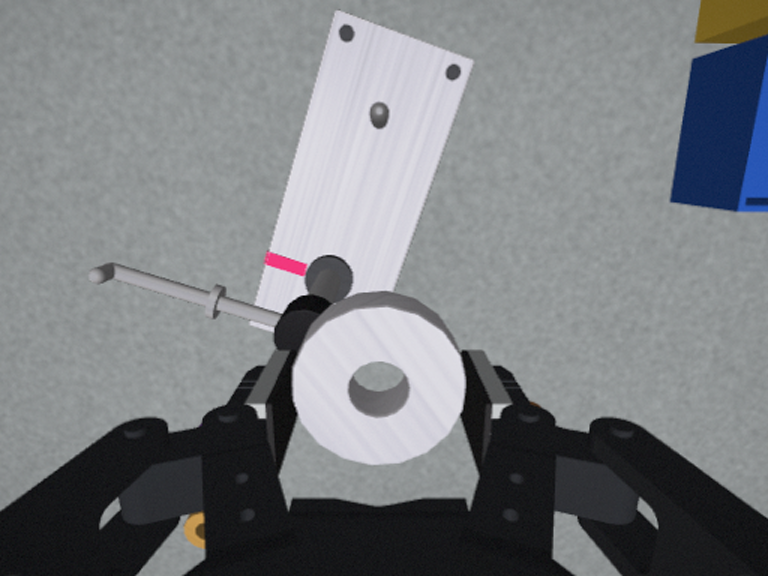

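The ring is held flat, centred at (379,378). The spindle tip is at (379,110) and the hook lies along the stripe at 161.4°. I'll measure the ring's offset in the hand and place it.

```bash
cat >> h.py <<'E'
def inhand(c,P,d,zt,s,rad):
    m=(d>0)&(abs(P[...,2]-zt)<4)&(np.hypot(P[...,0]-s[0],P[...,1]-s[1])<rad+6)
    v,u=np.nonzero(m); W=atz(np.c_[u,v],c,np.median(P[m][:,2]))[:,:2].astype(np.float32)
    return np.array(cv2.minEnclosingCircle(W)[0]),cv2.minEnclosingCircle(W)[1],W.mean(0),np.median(P[m][:,2])
def place(xy,zt):
    ctrl.move_l([*xy,zt+75],vel=250); ctrl.hold(.2)
    print('hit1',ctrl.move_l([*xy,zt+1],vel=70,threshold=12)); s=sensors.read_state(); print(s['eef_pos'],s['force'])
E
python3 - <<'E'
from h import *
z=np.load('/tmp/w2.npz'); d=z['d'];c=dict(K=z['K'],k1=z['k1'],T=z['T']);P=cloud(d,c)
s=sensors.read_state()['eef_pos']
C,r,mn,zz=inhand(c,P,d,230.5,s,27); print(C,r,mn,zz)
print(atz([(379/1.5,111/1.5)],c,72))
off=C-s[:2]; print('off',off)
off=np.clip(off,-2,2)
place(np.array([609.0,197.5])-off,39.6)
E
```

```text
[608.94415283 106.18955231] 32.2765007019043 [608.5402   104.791176] 230.46572708096812
[[609.01306329 197.0692301   72.        ]]
off [0.14108577 4.1615227 ]
hit1 False
[609.49776346 195.63607032  41.27324513] [ 0.8547459   0.58585954 -1.06565985]
```

Run:
```python
from h import *
p=sensors.read_state()['eef_pos']
print(ctrl.move_l([p[0],p[1],38.5],vel=20,threshold=8), sensors.read_state()['eef_pos'])
ctrl.gripper_to(75); ctrl.hold(.2); ctrl.move_l([p[0],p[1],160],vel=250)
e=pick((455,-148.9),20,40,27.5); print('hook',hookang())
R=down(0)
ctrl.move_ptp([SPN[0],SPN[1]-95,240],R); ctrl.hold(.3)
im,d,c=grab('wrist'); np.savez('/tmp/w3.npz',im=im,d=d,**c); save('w3.png',im,s=1.5)
P=cloud(d,c)
m=(d>0)&(P[...,2]>26)&(P[...,2]<34)&(np.hypot(P[...,0]-SPN[0],P[...,1]-SPN[1])<36); v,u=np.nonzero(m);W=atz(np.c_[u,v],c,30)[:,:2].astype(np.float32); print('placed',m.sum(),cv2.minEnclosingCircle(W),np.median(P[m][:,2]))
s=sensors.read_state(); print(s['t'],s['grip_width'],s['eef_pos'])
```

```text
False [610.43705551 195.83066581  39.68224827]
ring (454.2115783691406, -147.5253143310547) 19.83647918701172 1146
hit False
grip 37.96455445674707 49.37789171934128 [ 455.46451521 -148.35470989   29.29482966]
hook (np.int64(89), np.float64(161.56855256562238), np.float64(108.32107052260767))
placed 2107 ((610.5739135742188, 196.88780212402344), 26.903783798217773) 30.160660755857293
29.85 38.28885446898583 [608.62149155 101.75951135 240.12538731]
```

View pics/w3.png

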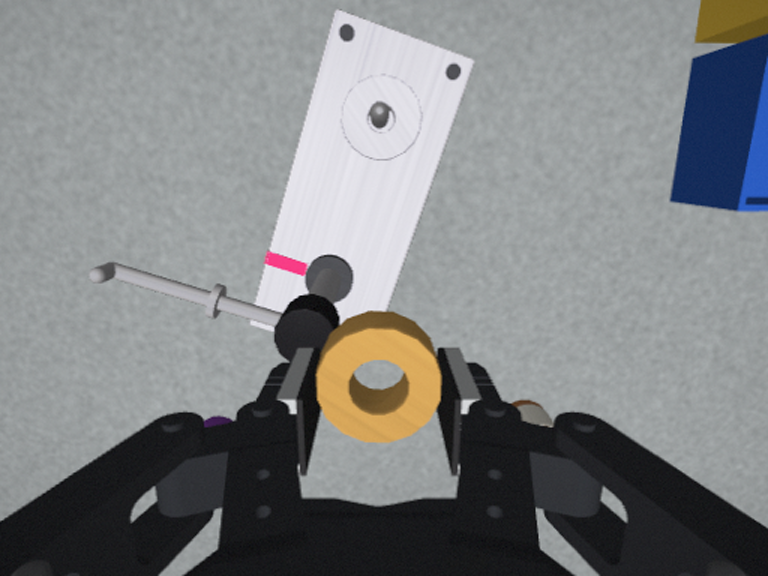

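The aluminium ring lies flat on the spindle at (381,117): its top is at 30.2 mm and it is within about 2 mm of the axis. The brass ring is held flat at (379,376). I'll place it next.

Run:
```python
from h import *
z=np.load('/tmp/w3.npz'); c=dict(K=z['K'],k1=z['k1'],T=z['T']); print('held',atz([(379/1.5,376/1.5)],c,228.8))
place(np.array([609.0,196.2]),60)
p=sensors.read_state()['eef_pos']
if p[2]<64:
    print(ctrl.move_l([609,196.2,58.3],vel=20,threshold=8), sensors.read_state()['eef_pos'])
    ctrl.gripper_to(62); ctrl.hold(.2); ctrl.move_l([609,196.2,200],vel=250)
    # look at clamp with tool y along the head's y
    a=np.radians(25.15)
    print('hook',hookang())
    im,d,c=grab('top'); 
    for b in (a,a+np.pi/2,a-np.pi/2): print(b,ctrl.solve_ik([601.9,-221.9,200],down(b)))
    ctrl.move_l([609,110,240],vel=300);ctrl.hold(.2)
    im,d,c=grab('wrist'); P=cloud(d,c)
    for lo,hi,rr in((44,52,24),(27,33,32)):
        m=(d>0)&(P[...,2]>lo)&(P[...,2]<hi)&(np.hypot(P[...,0]-609,P[...,1]-197)<rr); v,u=np.nonzero(m);W=atz(np.c_[u,v],c,(lo+hi)/2)[:,:2].astype(np.float32); print('placed',m.sum(),cv2.minEnclosingCircle(W),np.median(P[m][:,2]))
print(sensors.read_state()['t'])
```

```text
held [[608.4100919  106.11733497 228.8       ]]
hit1 False
[609.63401199 196.34973422  61.76605463] [ 0.19319337 -0.38349056 -0.38898345]
False [610.06676768 196.41220791  59.38795923]
hook (np.int64(87), np.float64(161.43981759131228), np.float64(108.31973159881694))
0.4389503068765739 [-4.87986046e-01  3.91738486e-01  1.42354084e+00 -4.44089210e-16
  1.32631333e+00 -9.26936352e-01]
2.0097466336714707 [-4.87986046e-01  3.91738486e-01  1.42354084e+00 -4.44089210e-16
  1.32631333e+00 -2.49773268e+00]
-1.1318460199183227 [-4.87986046e-01  3.91738486e-01  1.42354084e+00 -4.44089210e-16
  1.32631333e+00  6.43859974e-01]
placed 1164 ((609.8837890625, 197.17832946777344), 19.796831130981445) 48.042887804004664
placed 918 ((610.4591674804688, 196.63880920410156), 26.906005859375) 30.048614647546344
34.3417
```

Both rings are good: the tops are at 48.0 and 30.0 mm, both centred. Next I remeasure and pick the clamp.

Run:
```python
from h import *
a=np.radians(-64.85); R=down(a); x=R[:2,0]
xy=np.array([601.9,-221.9])
ctrl.move_ptp([*(xy-60*x),260],R); ctrl.hold(.25)
im,d,c=grab('wrist'); P=cloud(d,c)
m=(d>0)&(P[...,2]>88)&(P[...,2]<108)&(np.hypot(P[...,0]-xy[0],P[...,1]-xy[1])<30)
v,u=np.nonzero(m);W=atz(np.c_[u,v],c,98)[:,:2].astype(np.float32); b=cv2.minAreaRect(W); print(b,m.sum(),np.median(P[m][:,2]))
e=np.array(b[0]); assert np.hypot(*(e-xy))<8
ang=b[2] if b[1][0]<b[1][1] else b[2]-90
print('clamp x ang',ang)
a=np.radians(ang-90); R=down(a)
ctrl.gripper_to(62); ctrl.move_ptp([*e,150],R)
print('hit',ctrl.move_l([*e,98],vel=120,threshold=15))
ctrl.gripper_to(28,force=60); s=sensors.read_state(); print('grip',s['grip_width'],s['grasp_force'],s['eef_pos'])
ctrl.move_l([*e,255],vel=250)
th=np.radians(161.5); u=np.array([np.cos(th),np.sin(th)]); R=down(np.radians(-108.5))
p=O+155*u
ctrl.move_ptp([*p,255],R); ctrl.hold(.2)
im,d,c=grab('scene'); save('s4.png',im,(200,100,400,250),4); s=sensors.read_state(); print(s['t'],s['eef_pos'],s['grip_width'],s['force'],s['q'][5])
```

```text
((602.5206298828125, -221.55422973632812), (13.616767883300781, 35.19208908081055), 25.23505401611328) 683 98.01134429892659
clamp x ang 25.23505401611328
hit False
grip 34.841815989881766 60.35805009305477 [ 603.45672045 -221.83688436   99.82575658]
40.2167 [423.9974203  132.90770722 254.99668373] 34.86164449360384 [ 0.60941422 -0.79443888 -2.7748398 ] 2.003310694159574
```

View pics/s4.png

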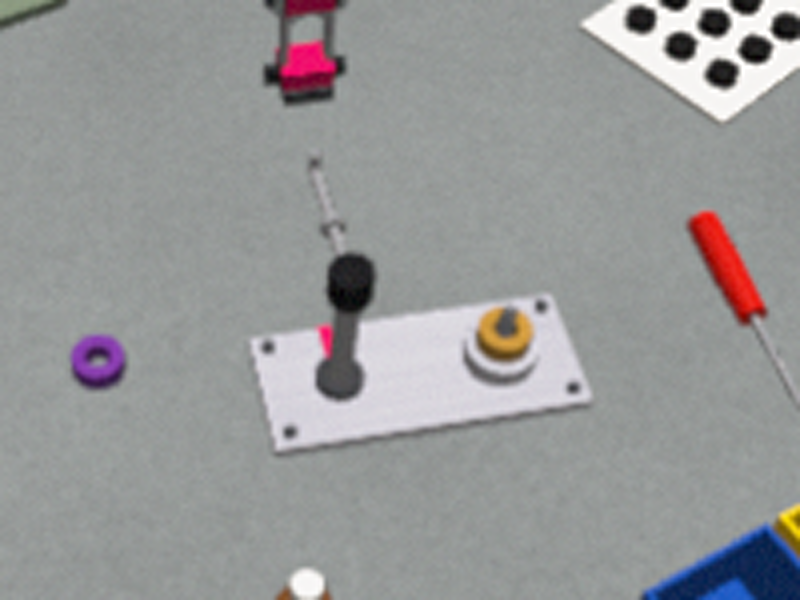

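The clamp is held upright with its window facing the hook tip, at (310,65) in the crop, and both rings are seated at (505,340). I'll thread it and lower it onto the bar.

Run:
```python
from h import *
th=np.radians(161.5); u=np.array([np.cos(th),np.sin(th)])
ctrl.move_l([*(O+155*u),180.5],vel=150)
h=ctrl.move_l([*(O+77*u),180.5],vel=60,threshold=6); s=sensors.read_state(); print('slide hit',h,s['eef_pos'],s['force'])
if not h:
    ctrl.hold(.2)
    h=ctrl.move_l([*(O+77*u),154.5],vel=25,threshold=3); s=sensors.read_state(); print('low',h,s['eef_pos'],s['force'])
im,d,c=grab('scene'); save('s5.png',im,(230,100,350,190),5); print(s['t'])
```

```text
slide hit False [497.11159728 108.78860337 180.44350578] [ 0.01257641  0.07313929 -2.93095105]
low True [497.17422671 108.50184556 157.40750177] [ 0.55462721 -0.7424896   4.62711054]
43.3667
```

View pics/s5.png

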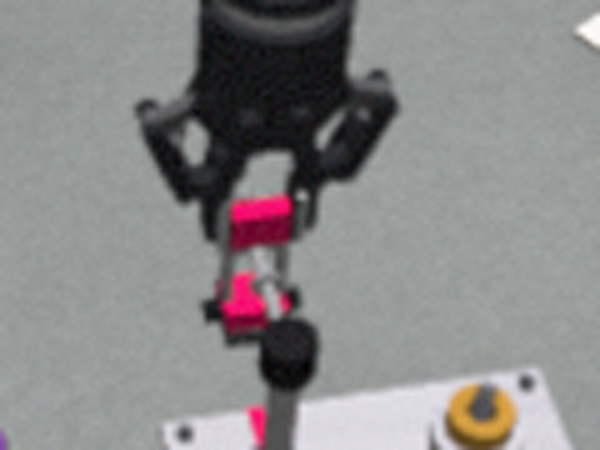

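The clamp sits on the bar, which passes through the window at (265,275). Contact came at TCP z 157.4, exactly where expected. I'll release, retreat upward and check.

Run:
```python
from h import *
p=sensors.read_state()['eef_pos']
ctrl.gripper_to(60); ctrl.hold(.4); ctrl.move_l([p[0],p[1],290],vel=150)
ctrl.move_ptp([400,-150,300],down(np.radians(-90))); ctrl.hold(1)
print('hook/clamp ang',hookang())
im,d,c=grab('top'); P=cloud(d,c); th=np.radians(161.5); s=O+77*np.array([np.cos(th),np.sin(th)])
m=(d>0)&(P[...,2]>145)&(P[...,2]<170)&(np.hypot(P[...,0]-s[0],P[...,1]-s[1])<35); print('head',m.sum(),P[m].mean(0),'want',s,57.6+98)
im,d,c=grab('scene'); save('s6.png',im,(210,100,370,220),5); print(sensors.read_state()['t'])
```

```text
hook/clamp ang (np.int64(78), np.float64(162.10576778044324), np.float64(108.32023111232263))
head 68 [495.43271674 111.75235638 155.78080095] want [497.47907855 108.63245854] 155.6
47.45
```

View pics/s6.png

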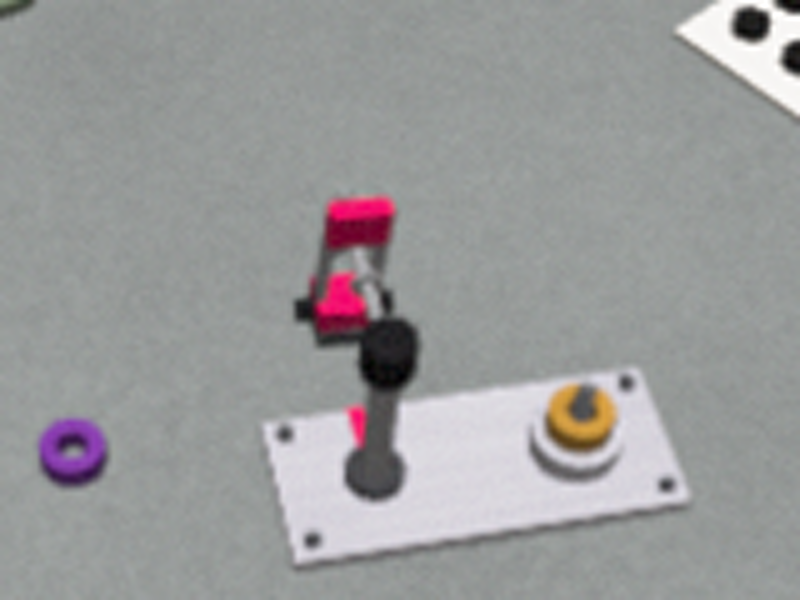

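The clamp hangs with its head at (360,222), possibly leaning a little, and the rings and hook are in place. I'll check the tilt numerically.

Run:
```python
from h import *
th=np.radians(162); u=np.array([np.cos(th),np.sin(th)]); n=np.array([-u[1],u[0]])
for i in range(3):
    im,d,c=grab('scene'); P=cloud(d,c); I=im.astype(int)
    pink=(I[...,0]>120)&(I[...,1]<70)&(d>0)
    Q=P[...,:2]-O; r=Q@u; l=Q@n; z=P[...,2]
    H=pink&(z>128)&(z<165)&(r>40)&(r<115); J=pink&(z>50)&(z<95)&(r>40)&(r<115)
    print(H.sum(),J.sum(),'head lat',np.percentile(l[H],[3,97]).round(1),'jaw lat',np.percentile(l[J],[3,97]).round(1),'head r',r[H].mean().round(1),'jaw r',np.percentile(r[J],[3,97]).round(1))
    ctrl.hold(.25)
T=H&(z>150)
A=np.c_[P[T][:,:2]-P[T][:,:2].mean(0),np.ones(T.sum())]; print('top face slopes',T.sum(),np.linalg.lstsq(A,P[T][:,2],rcond=None)[0])
print(sensors.read_state()['t'])
```

```text
51 57 head lat [-17.6  13.3] jaw lat [-3.7 18.7] head r 74.0 jaw r [59.9 88.2]
52 56 head lat [-17.8  13.5] jaw lat [-4.2 18.9] head r 74.2 jaw r [59.8 89.3]
51 59 head lat [-18.   13.3] jaw lat [-3.5 18.7] head r 74.4 jaw r [60.2 88. ]
top face slopes 50 [ 8.43690540e-03 -6.78175387e-02  1.54279218e+02]
48.35
```

```bash
python3 -c "
from h import *
print(ctrl.finish_job())"
```

```text
the job is handed in; nothing more can be done
None
```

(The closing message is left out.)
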